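# Free the seized gib and slide the fixture plate home

### The arm

A 7-joint arm with a two-finger parallel gripper is mounted at the origin on a cart in front of the work surface, level with it; the furniture and walls round the work are solid. World frame = base frame: x ahead of the robot, y to its left, z up, the work surface at z = 0. Lengths are in m, angles in rad, forces in N, time in s.
With the tool pointing down it reaches from about 0.35 to 0.775 m from the base axis. Payload 3.1 kg.
Tool frame: the origin (TCP) lies at the very end of the fingers, on their centre line; the grasp point (between the pads) lies 19 mm behind it; z points along the fingers, y is the line along which they close (so a half turn about z gives the same grasp; the last joint's range is limited). The gripper opens to 85 mm and grips with 20 to 120 N. Pads are 22 mm wide; open, the fingers measure 114 mm over their backs; the gripper's body (76 mm by 85 mm) begins 54 mm behind the grasp point. The pads swing forward as they close: fully open they stand 13 mm farther back than shut.
Start: joints at [-1.379, 0.311, 0.014, 1.512, -0.004, 1.319, -0.027], TCP at [0.127, 0.535, 0.231] pointing down, gripper open.
Joint ranges: [-2.7, 2.7], [-0.3, 1.91], [-1.27, 1.3], [0.12, 2.57], [-1.44, 4.58], [0.2, 2.03], [-3.05, 3.05]. Speed limits (rad/s): [2.79, 2.79, 3.14, 3.14, 3.14, 3.14, 3.14].

### API

Orientations are given as a unit quaternion [w, x, y, z].
In Python, from plant import sense, get_image, camera_model, close_job gives the robot as it stands.
- The arm moves only by the tool move_arm, never from a script. Its argument "increments" is one flat list of numbers, 6 for each row, row after row: the shift along the tool's x, y, z scaled (see below), then the turn, a rotation vector about the tool's x, y, z scaled (see below). In form: [dx, dy, dz, rx, ry, rz, dx, dy, dz, rx, ry, rz, ...]. A call has 1 to 5 rows; each row shifts and turns the commanded pose from where the row before left it, along the tool's axes as they then stand; what a row does not reach is not made up. The controller multiplies each number of a shift by 0.15 m and each number of a turn by 90 degrees. A row lasts 1/10 s, in which the tool goes at most 50 mm and 8.59 degrees, less where a joint would pass 70% of its speed; a pose out of reach is approached as far as the arm can. A call with a number of a shift or a turn outside -1 to 1 is refused whole. A call with a gripper value outside its range is refused whole. "gripper" is the closure in counts, from 0 (fully open) to 255 (shut), set as the call begins (left out, the last holds). The fingers move at their own pace and stop on an object; "grip_force" is the grip in N (left out, the last holds). Time passes only in rows, so rows that do not move let the fingers close. It gives the time, the measured TCP pose, the force, the opening and the grip force at its end, in the units of the state.
- sense(): the state, without advancing time (a new reading comes with each control period).
- get_image(name): name is "scene" or "top"; returns the picture (420x560x3 uint8, red, green, blue); there is no depth.
- camera_model(name): a dict with "intrinsics" (3x3 intrinsics, pixels), "k1" (the pictures are not rectified: a ray, as slopes to the right and down, at radius r is drawn at 1 + k1 r^2 times it, then the intrinsics apply), "eye" and "rotation" of the camera in the world. Camera axes: x right, y down, z forward; pixel columns grow to the right and rows downward; lengths in m; the calibration is good to about 2 mm. A picture is of the moment at which its call begins. camera_model takes no time and is no camera call.
- close_job(): hands the job in; it is judged then, once.
The state is a dict: "time": time; "joints": joint angles; "qvel": joint speeds; "effort": joint torques, N m; "ee_pos": TCP position; "orientation": TCP orientation; "force": force on the tool from outside, world axes, zero at the start; "moment": the same for the moment, N m; "width": finger opening in m; "finger_force": force on a finger pad.
Only numpy, scipy, OpenCV 4.12 (cv2) and the standard library are available. Lean on these libraries where they do the work, as an engineer would, in place of code of your own. Each camera call takes 0.05 s, during which the arm holds its last target. There are 200 camera calls.

### The job

Break the seized clamping knob of the plate receiver loose with a short firm anticlockwise twist and turn it on until it is fully slack, then slide the flat aluminium fixture plate endways into the receiver's slot past the sprung roller until it sits fully home against the end stop. Feel your way and do not ram the plate, leave the knob slack and the plate let go, and do not disturb the sanding block.

Things in the scene. Friction and masses are not known exactly. Their poses are not given: they have to be found in the camera images.
- plate_mid (a point): Centre (half-way up) of the loose fixture plate: a plain flat aluminium slab 112 x 50 x 12 mm, 0.2 kg, eight small dark holes, lying flat left or right of the receiver. Its x axis runs along the 112 mm length, y across the 50 mm width, z up through the 12 mm thickness. Both ends and both faces are alike.
- mouth (a point): Middle of the slot's mouth, on the slot's floor (12 mm above the bench), on the plate receiver: a grey block about 170 x 116 mm, fixed. x points level into the slot, y left, z up. The slot is 100 mm deep, square-edged, its left wall at y = 25.75 mm; its right wall is a gib bar that the knob draws back: the slot is 46.2 mm wide when tight, 51.5 mm with the knob slack at 1.33 rad (0.75 mm play each side).
- lip (a point): Point on the slot's middle line, level with the tops of the two lips, at the mouth; axes as the mouth's. The lips hang over the plate, 38 mm apart; their undersides are 13.5 mm above the slot's floor, their tops 20 mm (32 mm above the bench). In front of the mouth the floor goes on 40 mm (40 mm wide over the last 20 mm).
- stop (a point): Foot of the end stop's face, 100 mm in from the mouth; axes as the mouth's. As high as the lips. 20 mm before it a sprung upright roller stands 2.4 mm out of the left wall: it takes 4 to 20 N to pass and then drags. Fully home, the plate's end touches the stop, its centre is 44 mm inside the mouth and 12 mm of its tail stand out; fingers at its sides cannot follow, so the last part is a push on the tail. Over 80 N, even for an instant, is ramming.
- knob_grip (a point): Centre of the receiver's knob, at the height to grip: a black upright bar 44 mm long (its x axis), 12 mm wide (y) and 24 mm high, its centre 57 mm and its top 69 mm above the bench, on an upright axis 68 mm further in than the mouth and 46 mm to its right (y = -0.046 in the mouth's frame). Its axes turn with it; when tight the bar lies parallel to the slot.
- gib_knob (a joint): Angle of the knob, rad: 0 as found (tight, seized), growing anticlockwise seen from above to a stop at 1.45 (slack). It takes up to 0.5 N m to break loose and lets go suddenly at about 0.3 rad (released before, it creeps back), then turns freely, drawing the gib back 4 mm per rad; from 1.2 on it counts as slack and stays where it is left.
- block_mid (a point): Centre of a loose black rubber sanding block, 42 x 70 x 30 mm, a bystander on the bench on the other side of the receiver from the plate; leave it where it is.
Not all that is in view belongs to the job. What is meant by the part that bears mouth is not orange, and is the larger of those in its own colour.

How it is judged:
By the outcome, as a careful person would: the job done as asked, in the order asked, and still so for the second after the job is handed in, with the robot touching nothing.
It also fails if it takes over 61 s, if anything falls off the work surface, if the arm or the gripper's body presses on something with over 40 N, if the wrist force passes 120 N, or if a joint passes its speed limit or range.

## Working session

There is one attempt and no reset: what is moved stays moved. The work goes in short steps, Python scripts to look and compute and a tool call to move; the robot and the scene stay as the last step left them, time stands still between calls to the robot, and variables do not carry over. Pictures are saved under pics/ and viewed, at most 12 in all, crops included, and the job is handed in when it is done.

Besides the shell and the picture viewer there is one more tool, called as name(argument=value, ...), one argument or row to a line, values as JSON. move_arm: Moves the arm, as the interface text tells. Its arguments: {"type":"object","properties":{"increments":{"type":"array","items":{"type":"number"}},"gripper":{"type":"number"},"grip_force":{"type":"number"}},"required":["increments"]}

```bash
ls; mkdir -p pics
python3 - <<'E'
from plant import *
import cv2,numpy as np
s=sense();print({k:np.round(v,3).tolist() for k,v in s.items()})
ims=[]
for n in("scene","top"):
    im=get_image(n);cv2.imwrite(f"pics/{n}0.png",im[:,:,::-1]);m=camera_model(n);print(n,{k:np.round(v,4).tolist() for k,v in m.items()})
E
```

```text
pics
{'time': 0.0, 'joints': [-1.379, 0.312, 0.014, 1.513, -0.004, 1.319, -0.027], 'qvel': [0.0, 0.002, -0.001, -0.001, -0.0, 0.001, -0.001], 'effort': [0.0, -37.992, 0.146, -23.06, 0.012, 0.014, -0.0], 'ee_pos': [0.127, 0.534, 0.23], 'orientation': [-0.0, 0.117, 0.993, -0.001], 'force': [0.27, -0.178, 0.152], 'moment': [-0.004, -0.016, -0.006], 'finger_force': 0.0, 'width': 0.085}
scene {'intrinsics': [[390.3679, 0.0, 276.2661], [0.0, 390.3679, 207.9029], [0.0, 0.0, 1.0]], 'k1': -0.1032, 'eye': [0.051, -0.6729, 0.7703], 'rotation': [-0.3893, 0.8706, -0.2747, 0.1225]}
top {'intrinsics': [[533.113, 0.0, 284.717], [0.0, 533.113, 210.1468], [0.0, 0.0, 1.0]], 'k1': 0.0167, 'eye': [0.3097, -0.0096, 1.3042], 'rotation': [-0.0627, 0.7104, -0.6987, 0.056]}
```

View pics/scene0.png

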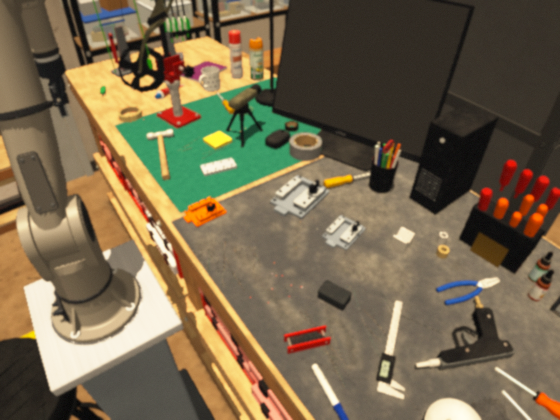

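View pics/top0.png

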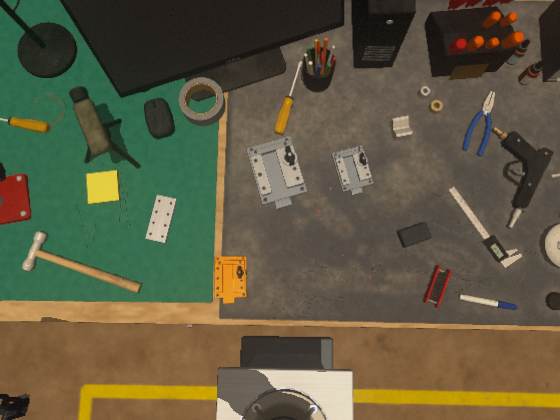

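The large grey receiver (top 276,172; scene 298,196) is my choice. It could be confused with the small grey one (top 352,169; scene 343,232) or the orange one (top 231,279; scene 204,211). The plate is at top (161,219) and scene (218,166). The sanding block is at top (414,234). I'll check the choice in a close crop.

```bash
cat > h.py <<'E'
import numpy as np,cv2
from scipy.spatial.transform import Rotation as R
from plant import *
def cam(n):
    m=camera_model(n);q=np.array(m["rotation"])
    Rm=R.from_quat(q[[1,2,3,0]]).as_matrix() if q.size==4 else q
    return np.array(m["intrinsics"]),m["k1"],np.array(m["eye"]),Rm
def ray(n,uv):
    K,k,e,Rm=cam(n);d=(np.asarray(uv,float)-K[:2,2])/[K[0,0],K[1,1]];s=d.copy()
    for _ in range(20): s=d/(1+k*(s@s))
    v=Rm@[s[0],s[1],1];return e,v
def onz(n,uv,z):
    e,v=ray(n,uv);return e+v*(z-e[2])/v[2]
def proj(n,p):
    K,k,e,Rm=cam(n);c=Rm.T@(np.asarray(p,float)-e);s=c[:2]/c[2];s=s*(1+k*(s@s));return s*[K[0,0],K[1,1]]+K[:2,2]
def tri(a,b):
    (e1,v1),(e2,v2)=ray("top",a),ray("scene",b)
    t=np.linalg.lstsq(np.c_[v1,-v2],e2-e1,rcond=None)[0];p,q=e1+v1*t[0],e2+v2*t[1];return (p+q)/2,np.linalg.norm(p-q)
E
python3 - <<'E'
from h import *
s=sense();print(proj("top",s["ee_pos"]),proj("scene",s["ee_pos"]),proj("top",[0,0,0]),proj("scene",[0,0,0]))
for a,b in(((276,172),(298,196)),((161,219),(218,166)),((414,234),(334,295))):print(tri(a,b))
t=cv2.imread("pics/top0.png");c=cv2.imread("pics/scene0.png")
a=cv2.resize(t[125:245,140:310],None,fx=4.7,fy=4.7,interpolation=cv2.INTER_CUBIC)
b=cv2.resize(c[140:240,190:340],None,fx=5.3,fy=5.3,interpolation=cv2.INTER_CUBIC)
cv2.imwrite("pics/ta.png",a);cv2.imwrite("pics/sa.png",b)
E
```

```text
[  5.36809123 392.2016989 ] [ 67.05188724 112.89537807] [282.77290406 436.85224358] [ 96.92006984 302.77560202]
(array([0.62374125, 0.02861529, 0.01055901]), np.float64(0.002773202749600597))
(array([0.50166841, 0.30929032, 0.00723709]), np.float64(0.0018763852527857716))
(array([ 0.47270187, -0.30926724,  0.01420093]), np.float64(0.00430912297957108))
```

View pics/ta.png

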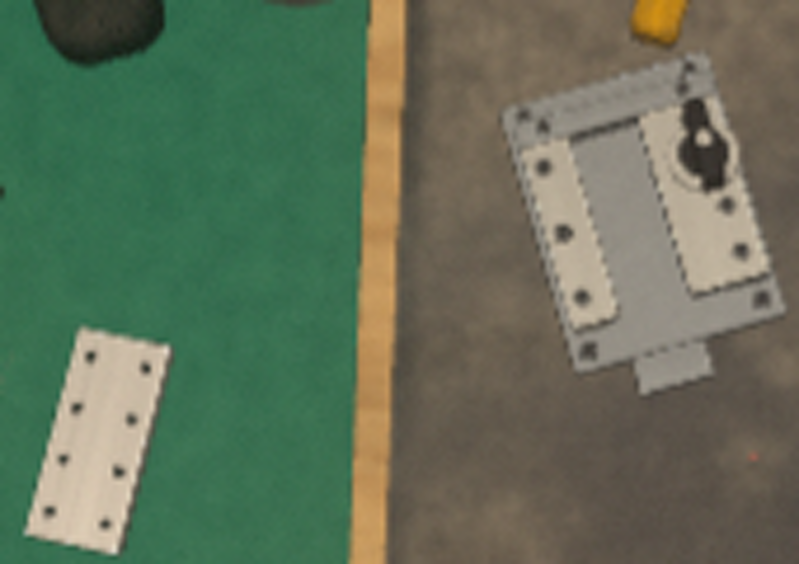

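View pics/sa.png

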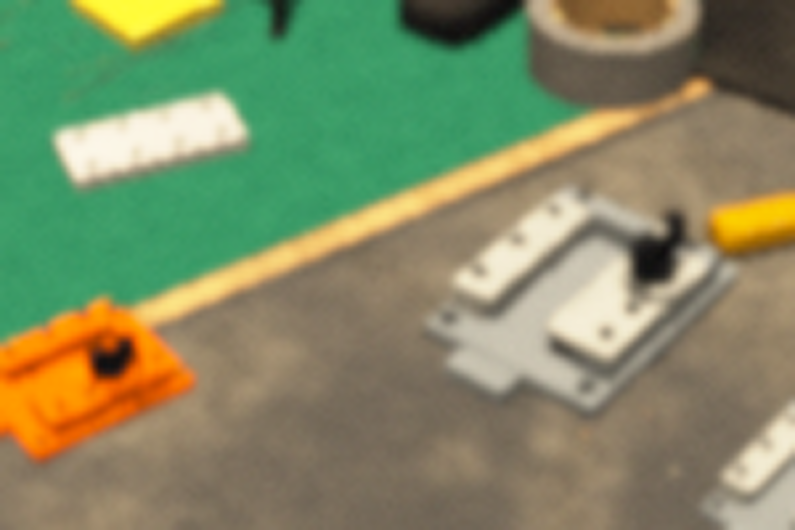

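The crops confirm the large grey receiver: cream lips, with the mouth and tongue toward the robot at crop (675,368). The black knob sits at upper right (703,145). The plate, with 8 holes, is at crop (98,440) on the left side. Now I'll measure.

```bash
cat > m.py <<'E'
from h import *
def comps(im,roi,cond,mina):
    x0,y0,x1,y1=roi;F=4
    big=cv2.resize(im[y0:y1,x0:x1],None,fx=F,fy=F,interpolation=cv2.INTER_CUBIC).astype(int)
    m=cond(big[...,0],big[...,1],big[...,2]).astype(np.uint8)
    m=cv2.morphologyEx(m,cv2.MORPH_CLOSE,np.ones((5,5)))
    out=[]
    for c in cv2.findContours(m,cv2.RETR_EXTERNAL,cv2.CHAIN_APPROX_NONE)[0]:
        if cv2.contourArea(c)>mina*F*F: out.append((c[:,0,:]+.5)/F-.5+[x0,y0])
    return out
def quad(p): return cv2.boxPoints(cv2.minAreaRect((p*16).astype(np.float32)))/16
E
python3 - <<'E'
from m import *
t=cv2.imread("pics/top0.png")[:,:,::-1];c=cv2.imread("pics/scene0.png")[:,:,::-1]
print("cols",t[180,261],t[185,278],t[175,293],t[219,161],t[195,250], c[187,288],c[200,305])
cream=lambda r,g,b:(r>150)&(r-b>8)
plate=lambda r,g,b:(r>g*0.75+35)&(r>110)
for nm,im,rois in(("top",t,((140,190,185,250),(240,130,310,210))),("scene",c,((195,152,240,178),(265,170,330,218)))):
  for i,roi in enumerate(rois):
    cond=plate if i==0 else cream
    for p in comps(im,roi,cond,40):
        q=quad(p);M=cv2.moments((p*16).astype(np.float32));ce=np.array([M['m10'],M['m01']])/M['m00']/16
        z=.012 if i==0 else .032
        print(nm,i,len(p),"cen",ce.round(2),"quad",q.round(1).tolist(),"world",onz(nm,ce,z).round(4))
        if nm=="top":
            w=np.array([onz(nm,u,z)[:2] for u in q]);print("  W",w.round(4).tolist(),"sides",np.linalg.norm(w-np.roll(w,-1,0),axis=1).round(4), "ang",[float(np.degrees(np.arctan2(*(w[(k+1)%4]-w[k])[::-1])).round(2)) for k in range(2)])
  ks=comps(im,(275,140,305,180) if nm=="top" else (300,175,325,200),lambda r,g,b:(r<75)&(g<75),25)
  for p in ks:
    print(nm,"knob",quad(p).round(1).tolist(),p.mean(0).round(2))
    q=quad(p);print([onz(nm,u,.069)[:2].round(4).tolist() for u in q])
E
```

```text
cols [188 175 154] [149 144 134] [188 175 155] [212 195 173] [107  96  79] [238 230 204] [239 231 204]
top 0 497 cen [160.57 218.46] quad [[144.89999389648438, 238.0], [156.39999389648438, 193.3000030517578], [176.3000030517578, 198.5], [164.6999969482422, 243.1999969482422]] world [0.5032 0.3089 0.012 ]
  W [[0.4543, 0.3445], [0.5658, 0.3226], [0.5536, 0.2728], [0.4425, 0.2953]] sides [0.1136 0.0513 0.1134 0.0505] ang [-11.09, -103.74]
top 1 491 cen [260.88 173.82] quad [[248.39999389648438, 152.3000030517578], [262.5, 148.3000030517578], [274.70001220703125, 190.6999969482422], [260.6000061035156, 194.8000030517578]] world [0.6146 0.0643 0.032 ]
  W [[0.6685, 0.0964], [0.6794, 0.0618], [0.5729, 0.0294], [0.5623, 0.0636]] sides [0.0363 0.1113 0.0358 0.1111] ang [-72.51, -163.09]
top 1 640 cen [289.39 168.76] quad [[273.8999938964844, 148.89999389648438], [293.29998779296875, 143.60000610351562], [303.79998779296875, 182.39999389648438], [284.3999938964844, 187.6999969482422]] world [ 0.6284 -0.0054  0.032 ]
  W [[0.6782, 0.0338], [0.6924, -0.0139], [0.5947, -0.041], [0.5808, 0.0061]
[... 551 characters left out ...]
en [298.58 190.35] quad [[260.70001220703125, 196.39999389648438], [302.3999938964844, 150.60000610351562], [334.8999938964844, 180.10000610351562], [293.1000061035156, 225.89999389648438]] world [0.6236 0.0291 0.032 ]
scene 1 262 cen [276.11 174.73] quad [[262.29998779296875, 176.89999389648438], [291.3999938964844, 164.39999389648438], [293.8999938964844, 170.3000030517578], [264.79998779296875, 182.8000030517578]] world [0.613 0.131 0.032]
scene knob [[306.29998779296875, 187.3000030517578], [317.1000061035156, 179.6999969482422], [322.1000061035156, 186.89999389648438], [311.3999938964844, 194.5]] [313.91 186.74]
[[0.6217, -0.0078], [0.6694, 0.0019], [0.6598, -0.0326], [0.6133, -0.0413]]
```

```bash
cat > e.py <<'E'
from m import *
def edge(g,a,b,half=2.5,n=25,trim=.12,sgn=0):
    a,b=np.array(a,float),np.array(b,float);d=b-a;nn=np.array([-d[1],d[0]])/np.linalg.norm(d)
    s=np.arange(-half,half+.01,.1);P=[]
    for f in np.linspace(trim,1-trim,n):
        q=a+f*d+s[:,None]*nn
        v=cv2.GaussianBlur(cv2.remap(g,q[:,0].astype(np.float32)[None],q[:,1].astype(np.float32)[None],cv2.INTER_CUBIC),(0,0),3)[0]
        gr=np.gradient(v);gr=np.abs(gr) if sgn==0 else gr*sgn
        gr=np.clip(gr,0,None);k=gr[5:-5].argmax()+5;P.append(q[k])
    P=np.array(P,np.float32);l=cv2.fitLine(P,cv2.DIST_HUBER,0,.01,.01).ravel()
    r=np.abs((P-l[2:])@[-l[1],l[0]]);return l,float(np.median(r))
def isect(l,m):
    t=np.linalg.solve(np.c_[l[:2],-m[:2]].astype(float),(m[2:]-l[2:]).astype(float));return l[2:]+t[0]*l[:2]
T=lambda p:(np.array(p)+.5)/4.7-.5+[140,125]
S=lambda p:(np.array(p)+.5)/5.3-.5+[190,140]
E
python3 - <<'E'
from e import *
t=cv2.imread("pics/top0.png")[:,:,2].astype(np.float32);c=cv2.imread("pics/scene0.png")[:,:,2].astype(np.float32)
def W(l,z,n="top"):
    p=onz(n,l[2:]-15*l[:2],z)[:2];q=onz(n,l[2:]+15*l[:2],z)[:2];d=q-p;d/=np.linalg.norm(d)
    if d[0]<0:d=-d
    return p,d
for nm,a,b,z in(("Lin",(572,142),(613,312),.032),("Rin",(642,120),(694,292),.032),("Lfr",(577,326),(613,317),.032),("Rfr",(700,294),(768,276),.032),("Lout",(522,150),(574,325),.032),("stop",(575,133),(636,120),.032),("baseL",(505,115),(577,370),.012),("baseFr",(712,332),(783,312),.012),("tongueFr",(640,394),(713,375),.012),("tongueL",(636,362),(641,392),.012),("tongueR",(706,344),(713,373),.012)):
    l,r=edge(t,T(a),T(b));p,d=W(l,z);ang=np.degrees(np.arctan2(d[1],d[0]));print(nm,"res",round(r,2),"ang",round(ang,2),"mid",onz("top",l[2:],z)[:2].round(4),"d_n(16.3)",(p@[-np.sin(np.radians(16.3)),np.cos(np.radians(16.3))]).round(4),"d_t",(p@[np.cos(np.radians(16.3)),np.sin(np.radians(16.3))]).round(4))
pc=[T(x) for x in((80,328),(172,347),(118,553),(26,533))]
L=[edge(t,pc[i],pc[(i+1)%4]) for i in range(4)];print([r for _,r in L])
cor=[isect(L[i][0],L[(i+1)%4][0]) for i in range(4)];w=np.array([onz("top",u,.012)[:2] for u in cor])
print("plate top",w.round(4).tolist(),"cen",w.mean(0).round(4),"sides",np.linalg.norm(w-np.roll(w,-1,0),axis=1).round(4),"angs",[np.degrees(np.arctan2(*(w[(k+1)%4]-w[k])[::-1])).round(2) for k in range(4)])
sc=[S(x) for x in((55,132),(220,93),(248,130),(78,185))]
g=cv2.imread("pics/scene0.png")[:,:,2].astype(np.float32)
LS=[edge(g,sc[i],sc[(i+1)%4],half=2) for i in range(4)];cs=[isect(LS[i][0],LS[(i+1)%4][0]) for i in range(4)]
print("scene plate",np.array(cs).round(1).tolist())
for u in cor:
    best=min(cs,key=lambda v:tri(u,v)[1]);x=tri(u,best);print("tri",x[0].round(4),round(x[1],4))
# lips tri: corners by T/S
for nm,a,b in(("L back in",(572,142),(592,207)),("L fr in",(613,315),(488,305)),("R fr in",(694,294),(550,327)),("knob dot",(703,137),(652,247))):
    x=tri(T(a),S(b));print(nm,x[0].round(4),round(x[1],4))
E
```

```text
Lin res 0.22 ang 17.13 mid [0.6076 0.0493] d_n(16.3) -0.1226 d_t 0.6348
Rin res 0.18 ang 17.35 mid [0.6233 0.013 ] d_n(16.3) -0.1618 d_t 0.6398
Lfr res 0.11 ang -74.41 mid [0.5669 0.0504] d_n(16.3) -0.0743 d_t 0.5587
Rfr res 0.12 ang -73.24 mid [ 0.5898 -0.0226] d_n(16.3) -0.1506 d_t 0.5595
Lout res 0.41 ang 17.35 mid [0.6106 0.0764] d_n(16.3) -0.0973 d_t 0.6454
stop res 0.09 ang -71.64 mid [0.6731 0.0468] d_n(16.3) -0.107 d_t 0.6578
baseL res 0.81 ang 15.61 mid [0.6073 0.0778] d_n(16.3) -0.0962 d_t 0.6431
baseFr res 0.12 ang -71.69 mid [ 0.5722 -0.0317] d_n(16.3) -0.154 d_t 0.539
tongueFr res 0.09 ang -72.76 mid [0.5381 0.0092] d_n(16.3) -0.1053 d_t 0.5185
tongueL res 0.16 ang 16.54 mid [0.541  0.0281] d_n(16.3) -0.1247 d_t 0.5648
tongueR res 0.07 ang 17.19 mid [ 0.5509 -0.0092] d_n(16.3) -0.1629 d_t 0.5639
[0.13066169619560242, 0.10986113548278809, 0.0843462347984314, 0.07079243659973145]
plate top [[0.5539, 0.274], [0.4438, 0.2964], [0.4537, 0.345], [0.5642, 0.3225]] cen [0.5039 0.3095] sides [0.1124 0.0496 0.1127 0.0496] angs [np.float64(168.52), np.float64(78.49), np.float64(-11.47), np.float64(-101.93)]
scene plate [[231.6, 156.6], [237.3, 165.6], [203.4, 174.4], [198.7, 164.4]]
tri [0.5552 0.2752 0.0065] 0.0004
tri [0.4427 0.299  0.0041] 0.0041
tri [ 0.4619  0.3588 -0.0417] 0.0048
tri [0.5628 0.3226 0.0134] 0.0023
L back in [0.661  0.0642 0.0375] 0.0004
L fr in [0.5717 0.0417 0.0221] 0.0018
R fr in [ 0.5822 -0.0007  0.0305] 0.0007
knob dot [ 0.656  -0.0021  0.0547] 0.0089
```

```bash
cat > plan.py <<'E'
from h import *
import sys
def rot(yaw_y): # tool down, tool y axis at world angle yaw_y (deg)
    a=np.radians(yaw_y);y=np.array([np.cos(a),np.sin(a),0]);z=np.array([0,0,-1.]);return np.c_[np.cross(y,z),y,z]
def cur():
    s=sense();q=np.array(s["orientation"]);return np.array(s["ee_pos"]),R.from_quat(q[[1,2,3,0]]).as_matrix()
def plan(legs,start=None,long=False):
    p,Rm=start or cur()
    for tgt,yaw,n in legs:
        Rt=rot(yaw);rv=R.from_matrix(Rm.T@Rt).as_rotvec()
        if long: rv=rv-2*np.pi*rv/np.linalg.norm(rv)
        rv=rv/n;dp=(np.array(tgt)-p)/n
        for i in range(n):
            d=Rm.T@dp;print(*np.round(d/.15,3),*np.round(rv/(np.pi/2),3),sep=", ")
            Rm=Rm@R.from_rotvec(rv).as_matrix()
        p=np.array(tgt);Rm=Rt;print("--",np.linalg.norm(dp)*1e3,np.degrees(np.linalg.norm(rv)))
E
python3 - <<'E'
from plan import *
plan([((.655,-.005,.14),-72.8,19)])
E
```

```text
-0.224, -0.141, 0.032, -0.0, 0.0, 0.087
-0.241, -0.109, 0.032, -0.0, 0.0, 0.087
-0.254, -0.075, 0.032, -0.0, 0.0, 0.087
-0.262, -0.04, 0.032, -0.0, 0.0, 0.087
-0.265, -0.004, 0.032, -0.0, 0.0, 0.087
-0.263, 0.033, 0.032, -0.0, 0.0, 0.087
-0.256, 0.068, 0.032, -0.0, 0.0, 0.087
-0.244, 0.103, 0.032, -0.0, 0.0, 0.087
-0.228, 0.135, 0.032, -0.0, 0.0, 0.087
-0.207, 0.165, 0.032, -0.0, 0.0, 0.087
-0.183, 0.192, 0.032, -0.0, 0.0, 0.087
-0.155, 0.215, 0.032, -0.0, 0.0, 0.087
-0.124, 0.234, 0.032, -0.0, 0.0, 0.087
-0.091, 0.249, 0.032, -0.0, 0.0, 0.087
-0.056, 0.259, 0.032, -0.0, 0.0, 0.087
-0.02, 0.264, 0.032, -0.0, 0.0, 0.087
0.017, 0.264, 0.032, -0.0, 0.0, 0.087
0.053, 0.26, 0.032, -0.0, 0.0, 0.087
0.088, 0.25, 0.032, -0.0, 0.0, 0.087
-- 39.99934440953515 7.86352989082932
```

move_arm(
  increments=[-0.224,-0.141,0.032,0,0,0.087,-0.241,-0.109,0.032,0,0,0.087,-0.254,-0.075,0.032,0,0,0.087,-0.262,-0.04,0.032,0,0,0.087,-0.265,-0.004,0.032,0,0,0.087],
  gripper=130,
  grip_force=100,
)

```text
time: 0.6
ee_pos: [0.2672, 0.3916, 0.2067]
orientation: [-0.0, 0.445, 0.895, -0.0]
force: [0.1, 0.5, 0.3]
width: 0.0418
finger_force: 0.0
```

move_arm(
  increments=[-0.263,0.033,0.032,0,0,0.087,-0.256,0.068,0.032,0,0,0.087,-0.244,0.103,0.032,0,0,0.087,-0.228,0.135,0.032,0,0,0.087,-0.207,0.165,0.032,0,0,0.087],
)

```text
time: 1.1
ee_pos: [0.4066, 0.2504, 0.1828]
orientation: [-0.0, 0.719, 0.695, -0.0]
force: [0.5, 0.9, -0.2]
width: 0.0418
finger_force: 0.0
```

move_arm(
  increments=[-0.183,0.192,0.032,0,0,0.087,-0.155,0.215,0.032,0,0,0.087,-0.124,0.234,0.032,0,0,0.087,-0.091,0.249,0.032,0,0,0.087,-0.056,0.259,0.032,0,0,0.087],
)

```text
time: 1.6
ee_pos: [0.5465, 0.1096, 0.1587]
orientation: [-0.0, 0.91, 0.414, -0.0]
force: [1.0, 1.1, 1.0]
width: 0.0418
finger_force: 0.0
```

move_arm(
  increments=[-0.02,0.264,0.032,0,0,0.087,0.017,0.264,0.032,0,0,0.087,0.053,0.26,0.032,0,0,0.087,0.088,0.25,0.032,0,0,0.087,0,0,0,0,0,0],
)

```text
time: 2.1
ee_pos: [0.6593, -0.0093, 0.1377]
orientation: [0.004, 0.989, 0.15, -0.001]
force: [-0.1, -1.2, -0.9]
width: 0.0418
finger_force: 0.0
```

Run:
```python
from plan import *
s=sense();print({k:np.round(v,4).tolist() for k,v in s.items()})
im=[get_image(n)[:,:,::-1] for n in("top","scene")]
cv2.imwrite("pics/t1.png",im[0]);cv2.imwrite("pics/s1.png",im[1])
p=s["ee_pos"];print(proj("top",p),proj("scene",p))
a=cv2.resize(im[0][110:220,235:335],None,fx=4,fy=5.4)[:560];a=cv2.resize(im[0][120:220,240:340],(400,400),interpolation=cv2.INTER_CUBIC)
b=cv2.resize(im[1][130:230,250:350],(400,400),interpolation=cv2.INTER_CUBIC)
cv2.imwrite("pics/c1.png",np.hstack([a,b]))
plan([((.655,-.005,.041),-72.8,5)])
```

```text
{'time': 2.1, 'joints': [-0.4423, 0.6829, 0.7331, 1.3351, -0.4468, 1.2918, -0.9701], 'qvel': [-0.0522, -0.0597, -0.0437, 0.0477, -0.0034, 0.0394, 0.0441], 'effort': [-1.1756, -45.9901, 8.8834, -21.8708, -0.3702, -0.3113, -0.2777], 'ee_pos': [0.6593, -0.0093, 0.1377], 'orientation': [0.0035, 0.9886, 0.1504, -0.0014], 'force': [-0.0544, -1.2167, -0.9345], 'moment': [-0.016, 0.049, -0.0163], 'finger_force': 0.0, 'width': 0.0418}
[291.37949467 144.16199999] [318.48797767 163.50833316]
-0.004, 0.001, 0.13, 0.0, 0.0, 0.001
-0.004, 0.001, 0.13, 0.0, 0.0, 0.001
-0.004, 0.001, 0.13, 0.0, 0.0, 0.001
-0.004, 0.001, 0.13, 0.0, 0.0, 0.001
-0.004, 0.001, 0.13, 0.0, 0.0, 0.001
-- 19.554545505057256 0.11464902919522016
```

View pics/c1.png

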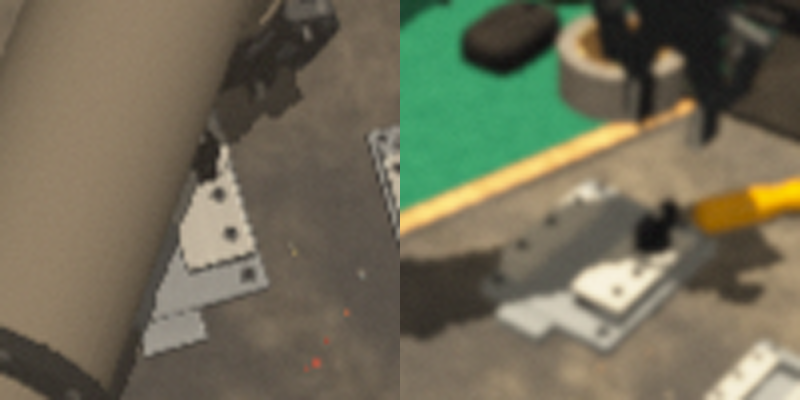

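The wrist is above the receiver. In the scene view the fingertips are at (310,157) and (325,165), and their midpoint matches the projected TCP. I'll go down over the knob.

move_arm(
  increments=[0,0,0.165,0,0,0,0,0,0.165,0,0,0,0,0,0.165,0,0,0,0,0,0.165,0,0,0,0,0,0,0,0,0],
)

```text
time: 2.7
ee_pos: [0.6559, 0.0011, 0.0384]
orientation: [-0.001, 0.988, 0.157, -0.002]
force: [-0.9, 0.1, 0.4]
width: 0.0419
finger_force: 0.0
```

move_arm(
  increments=[0,0,0,0,0,0,0,0,0,0,0,0,0,0,0,0,0,0,0,0,0,0,0,0,0,0,0,0,0,0],
  gripper=255,
  grip_force=60,
)

```text
time: 3.2
ee_pos: [0.6583, -0.0015, 0.0423]
orientation: [-0.0, 0.988, 0.155, 0.0]
force: [-3.2, -0.2, 3.4]
width: 0.0212
finger_force: 59.5
```

Run:
```python
from plan import *
s=sense();print(s["width"],s["finger_force"],s["moment"])
im=[get_image(n)[:,:,::-1] for n in("top","scene")]
a=cv2.resize(im[0][120:200,250:330],(400,400),interpolation=cv2.INTER_CUBIC)
b=cv2.resize(im[1][150:220,280:350],(400,400),interpolation=cv2.INTER_CUBIC)
cv2.imwrite("pics/c2.png",np.clip(np.hstack([a,b]).astype(float)*1.8,0,255).astype(np.uint8))
```

```text
0.021177366042960614 59.46951985359192 [ 0.16190294  0.61137555 -0.01029884]
```

View pics/c2.png

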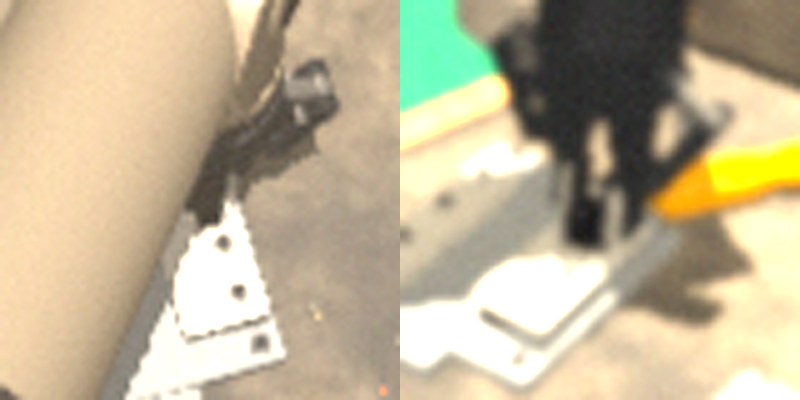

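The fingers straddle the knob (scene about 313,188), but the width is 21 mm instead of 12. The tips are probably on the hub under the bar, so I'll open, rise a little and regrip.

move_arm(
  increments=[0,0,0,0,0,0,0,0,0,0,0,0,0,0,-0.05,0,0,0,0,0,0,0,0,0,0,0,0,0,0,0],
  gripper=150,
)

```text
time: 3.8
ee_pos: [0.6588, -0.002, 0.0491]
orientation: [0.0, 0.988, 0.155, 0.001]
force: [-0.0, 0.3, 0.7]
width: 0.0352
finger_force: 0.0
```

move_arm(
  increments=[0,0,0,0,0,0,0,0,0,0,0,0,0,0,0,0,0,0,0,0,0,0,0,0,0,0,0,0,0,0],
  gripper=255,
  grip_force=60,
)

```text
time: 4.3
ee_pos: [0.6581, -0.0015, 0.0487]
orientation: [-0.0, 0.988, 0.155, -0.0]
force: [-1.0, 0.1, 1.7]
width: 0.0105
finger_force: 61.8
```

move_arm(
  increments=[0,0,0,0,0,0,0,0,0,0,0,-0.09,0,0,0,0,0,-0.09,0,0,0,0,0,-0.09,0,0,0,0,0,-0.09],
  grip_force=110,
)

```text
time: 4.8
ee_pos: [0.657, 0.0001, 0.0488]
orientation: [-0.002, 0.904, 0.428, -0.001]
force: [-4.6, 4.6, 5.3]
width: 0.0096
finger_force: 109.1
```

Run:
```python
from plan import *
s=sense();p,Rm=cur();print(p,np.degrees(np.arctan2(Rm[1,1],Rm[0,1])),s["force"],s["moment"],s["width"],s["joints"])
```

```text
[6.57033508e-01 1.06378116e-04 4.87898980e-02] -39.35855550678767 [-4.61584462  4.62375165  5.256443  ] [ 0.59239395  0.88068536 -0.04921542] 0.009590137099359167 [-0.3616492   0.72505171  0.55175295  1.43269442 -0.40355992  1.1003614
 -0.42456774]
```

move_arm(
  increments=[0,0,0,0,0,-0.09,0,0,0,0,0,-0.09,0,0,0,0,0,-0.09,0,0,0,0,0,-0.09,0,0,0,0,0,-0.09],
)

```text
time: 5.3
ee_pos: [0.6547, 0.0009, 0.0488]
orientation: [-0.004, 0.7, 0.714, -0.001]
force: [-9.6, 4.9, 9.0]
width: 0.0094
finger_force: 109.6
```

move_arm(
  increments=[0,0,0,0,0,-0.07,0,0,0,0,0,0,0,0,0,0,0,0],
)

```text
time: 5.6
ee_pos: [0.6543, 0.0009, 0.0488]
orientation: [-0.005, 0.662, 0.75, -0.001]
force: [-10.3, 4.3, 8.5]
width: 0.0093
finger_force: 109.6
```

Run:
```python
from plan import *
s=sense();p,Rm=cur();print(p,np.degrees(np.arctan2(Rm[1,1],Rm[0,1])),s["force"],s["moment"],s["width"],s["joints"])
```

```text
[0.6543258  0.00086382 0.04877082] 7.123167838258976 [-10.26650791   4.26741326   8.50482223] [ 0.62727513  1.86128233 -0.00730221] 0.009275393074664627 [-0.2485046   0.69030364  0.35938423  1.42945426 -0.26174016  1.07754791
  0.28594897]
```

move_arm(
  increments=[0.012,-0.02,0,0,0,0,0,0,0,0,0,0],
  grip_force=30,
)

```text
time: 5.8
ee_pos: [0.6543, 0.0009, 0.0488]
orientation: [-0.001, 0.662, 0.749, 0.0]
force: [-3.9, 2.7, 4.2]
width: 0.0098
finger_force: 109.0
```

move_arm(
  increments=[0,0,0,0,0,0,0,0,0,0,0,0,0,0,0,0,0,0,0,0,-0.3,0,0,0,0,0,-0.3,0,0,0],
  gripper=150,
)

```text
time: 6.3
ee_pos: [0.6539, -0.001, 0.1375]
orientation: [-0.001, 0.663, 0.749, -0.002]
force: [1.2, -0.2, 0.8]
width: 0.0353
finger_force: 0.0
```

Run:
```python
from plan import *
p,Rm=cur();print(p,sense()["force"])
# plate long axis -11.5; tool y across => 78.5 deg; from 7.1
plan([((.504,.3105,.14),78.5,9)])
```

```text
[ 0.65386419 -0.00098515  0.13753581] [ 1.22392928 -0.22784627  0.81263558]
0.243, -0.082, -0.002, -0.0, -0.0, -0.088
0.252, -0.048, -0.002, -0.0, -0.0, -0.088
0.256, -0.013, -0.002, -0.0, -0.0, -0.088
0.255, 0.023, -0.002, -0.0, -0.0, -0.088
0.249, 0.058, -0.002, -0.0, -0.0, -0.088
0.239, 0.092, -0.002, -0.0, -0.0, -0.088
0.224, 0.124, -0.002, -0.0, -0.0, -0.088
0.205, 0.154, -0.002, -0.0, -0.0, -0.088
0.181, 0.181, -0.002, -0.0, -0.0, -0.088
-- 38.40787410440532 7.945208374909871
```

Run:
```python
from plan import *
plan([((.4667,.319,.08),78.5,10)])
```

```text
0.227, -0.098, 0.039, -0.0, -0.0, -0.079
0.237, -0.069, 0.039, -0.0, -0.0, -0.079
0.244, -0.039, 0.039, -0.0, -0.0, -0.079
0.247, -0.008, 0.038, -0.0, -0.0, -0.079
0.246, 0.023, 0.038, -0.0, -0.0, -0.079
0.241, 0.053, 0.038, -0.0, -0.0, -0.079
0.233, 0.083, 0.038, -0.0, -0.0, -0.079
0.221, 0.111, 0.038, -0.0, -0.0, -0.079
0.205, 0.138, 0.038, -0.0, -0.0, -0.079
0.186, 0.162, 0.038, -0.0, -0.0, -0.079
-- 37.51417095009424 7.150687537418882
```

move_arm(
  increments=[0.227,-0.098,0.039,0,0,-0.079,0.237,-0.069,0.039,0,0,-0.079,0.244,-0.039,0.039,0,0,-0.079,0.247,-0.008,0.038,0,0,-0.079,0.246,0.023,0.038,0,0,-0.079],
  gripper=70,
)

```text
time: 6.8
ee_pos: [0.5614, 0.1602, 0.1096]
orientation: [0.001, 0.4, 0.916, 0.0]
force: [0.1, 0.0, 0.5]
width: 0.0619
finger_force: 0.0
```

move_arm(
  increments=[0.241,0.053,0.038,0,0,-0.079,0.233,0.083,0.038,0,0,-0.079,0.221,0.111,0.038,0,0,-0.079,0.205,0.138,0.038,0,0,-0.079,0.186,0.162,0.038,0,0,-0.079],
)

```text
time: 7.3
ee_pos: [0.4688, 0.3207, 0.0811]
orientation: [0.001, 0.101, 0.995, 0.0]
force: [1.2, -0.1, 0.0]
width: 0.0617
finger_force: 0.0
```

move_arm(
  increments=[0,0,0,0,0,0,0,0,0,0,0,0,0,0,0,0,0,0],
)

```text
time: 7.6
ee_pos: [0.4703, 0.3183, 0.0812]
orientation: [0.001, 0.105, 0.994, -0.001]
force: [1.2, -0.0, 0.0]
width: 0.0623
finger_force: 0.0
```

Run:
```python
from plan import *
p,Rm=cur();print(p,sense()["force"],sense()["width"])
im=[get_image(n)[:,:,::-1] for n in("top","scene")]
for n,i in zip("ts",im): cv2.imwrite(f"pics/{n}3.png",i)
a=cv2.resize(im[0][120:220,230:330],(400,400),interpolation=cv2.INTER_CUBIC)
b=cv2.resize(im[1][110:210,180:330],(600,400),interpolation=cv2.INTER_CUBIC)[:,:400]
cv2.imwrite("pics/c3.png",np.hstack([a,b]))
plan([((.4667,.319,.003),78.5,3)])
```

```text
[0.47026317 0.31825075 0.08124375] [ 1.15801412 -0.00634449  0.04486237] 0.06227613514010156
0.009, 0.0, 0.174, -0.0, 0.0, -0.002
0.009, 0.0, 0.174, -0.0, 0.0, -0.002
0.008, 0.0, 0.174, -0.0, 0.0, -0.002
-- 26.14102824569353 0.19401450253807492
```

View pics/c3.png

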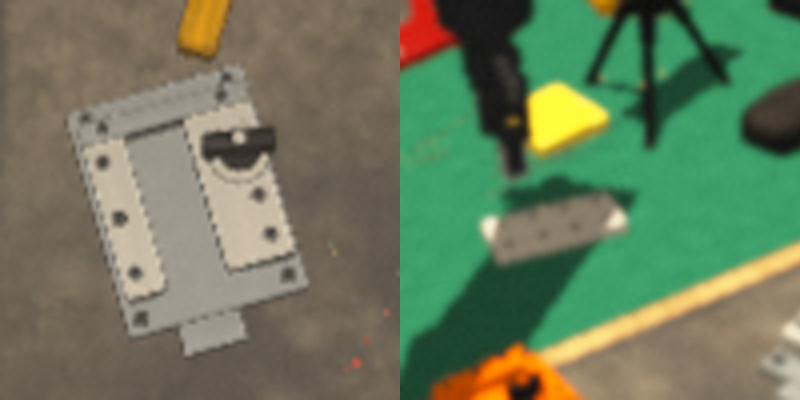

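The knob bar now lies across the slot in the top view (from about 281,156 to 299,155), turned roughly 77–80°, so it is slack. The plate is undisturbed under the fingers. I'll descend.

move_arm(
  increments=[0.009,0,0.174,0,0,0,0.009,0,0.174,0,0,0,0.008,0,0.16,0,0,0,0,0,0,0,0,0,0,0,0,0,0,0],
)

```text
time: 8.2
ee_pos: [0.4657, 0.3198, 0.0052]
orientation: [0.0, 0.104, 0.995, -0.0]
force: [-0.3, -0.0, -0.1]
width: 0.0624
finger_force: 0.0
```

move_arm(
  increments=[0,0,0.013,0,0,0,0,0,0,0,0,0,0,0,0,0,0,0,0,0,0,0,0,0,0,0,0,0,0,0],
  gripper=255,
  grip_force=50,
)

```text
time: 8.7
ee_pos: [0.4669, 0.3211, 0.0053]
orientation: [0.002, 0.104, 0.995, 0.001]
force: [0.1, -1.4, 5.9]
width: 0.0476
finger_force: 51.4
```

Run:
```python
from plan import *
s=sense();p,Rm=cur();print(p,np.degrees(np.arctan2(Rm[1,1],Rm[0,1])),Rm[:,2],s["force"],s["moment"],s["width"],s["joints"])
im=[get_image(n)[:,:,::-1] for n in("top","scene")]
for n,i in zip("ts",im): cv2.imwrite(f"pics/{n}4.png",i)
```

```text
[0.46693506 0.32110611 0.00528279] 78.0800242802928 [ 0.00382467  0.00179807 -0.99999107] [ 0.05517951 -1.35146362  5.92431951] [-0.38280241  0.07291378 -0.10029725] 0.04759234755937547 [-0.65597065  0.56529695  0.03144043  1.73722096 -0.02163536  0.83526401
  0.74778023]
```

move_arm(
  increments=[0,0,0,0,0,0,0,0,-0.02,0,0,0,0,0,0,0,0,0],
  gripper=85,
)

```text
time: 9.1
ee_pos: [0.4651, 0.3212, 0.0065]
orientation: [0.0, 0.103, 0.995, 0.0]
force: [-0.2, -1.0, 0.1]
width: 0.057
finger_force: 0.0
```

move_arm(
  increments=[0,0,0,0,0,0,0,0,0,0,0,0,0,0,0,0,0,0,0,0,0,0,0,0],
  gripper=255,
  grip_force=50,
)

```text
time: 9.5
ee_pos: [0.4651, 0.3212, 0.0068]
orientation: [0.0, 0.103, 0.995, 0.0]
force: [-1.0, 0.2, 5.4]
width: 0.0478
finger_force: 50.5
```

Run:
```python
from plan import *
s=sense();p,Rm=cur();print(p,np.degrees(np.arctan2(Rm[1,1],Rm[0,1])),Rm[:,2],s["force"],s["moment"],s["width"])
```

```text
[0.46511198 0.32116815 0.00678756] 78.14429690442931 [ 5.12254471e-04  6.89895001e-04 -9.99999631e-01] [-1.00870994  0.23309417  5.38962717] [-0.16378705  0.22045427  0.01330062] 0.04783985929606344
```

move_arm(
  increments=[0,0,-0.2,0,0,0,0,0,-0.2,0,0,0,0,0,-0.16,0,0,0,0,0,0,0,0,0],
)

```text
time: 9.9
ee_pos: [0.4671, 0.3224, 0.0931]
orientation: [0.003, 0.103, 0.995, 0.002]
force: [0.9, -0.3, -1.2]
width: 0.0472
finger_force: 51.8
```

Run:
```python
from plan import *
s=sense();p,Rm=cur();print(p,s["force"],s["moment"],s["width"])
im=[get_image(n)[:,:,::-1] for n in("top","scene")]
for n,i in zip("ts",im): cv2.imwrite(f"pics/{n}5.png",i)
a=cv2.resize(im[0][150:250,130:230],(400,400),interpolation=cv2.INTER_CUBIC)
b=cv2.resize(im[1][90:190,170:270],(400,400),interpolation=cv2.INTER_CUBIC)
cv2.imwrite("pics/c5.png",np.hstack([a,b]))
plan([((.4701,-.0116,.09),107.2,10)])
```

```text
[0.46708303 0.3224377  0.09309877] [ 0.85253091 -0.26323747 -1.15952695] [0.01344089 0.00725092 0.0133568 ] 0.047215510088174574
-0.049, -0.216, -0.0, -0.0, -0.0, -0.032
-0.038, -0.218, -0.0, -0.0, -0.0, -0.032
-0.027, -0.22, -0.0, -0.0, -0.0, -0.032
-0.016, -0.221, -0.0, -0.0, -0.0, -0.032
-0.005, -0.221, -0.0, -0.0, -0.0, -0.032
0.006, -0.221, -0.0, -0.0, -0.0, -0.032
0.018, -0.221, -0.0, -0.0, -0.0, -0.032
0.029, -0.22, -0.0, -0.0, -0.0, -0.032
0.04, -0.218, -0.0, -0.0, -0.0, -0.032
0.051, -0.215, -0.0, -0.0, -0.0, -0.032
-- 33.21330578733683 2.905702541217863
```

View pics/c5.png

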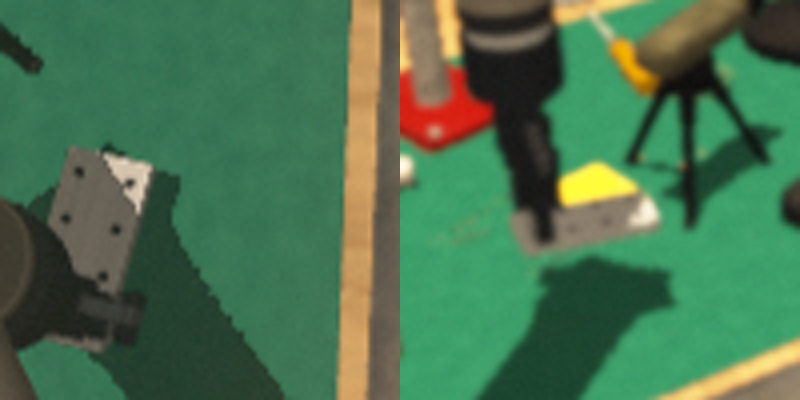

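The plate is off the bench and held near its tail. Its shadow is separate and its free end is at scene (332,141), so it is level. I'll move to the mouth.

move_arm(
  increments=[-0.049,-0.216,0,0,0,-0.032,-0.038,-0.218,0,0,0,-0.032,-0.027,-0.22,0,0,0,-0.032,-0.016,-0.221,0,0,0,-0.032,-0.005,-0.221,0,0,0,-0.032],
)

```text
time: 10.5
ee_pos: [0.4654, 0.1527, 0.0876]
orientation: [-0.002, -0.023, 1.0, -0.001]
force: [1.2, -0.6, -1.6]
width: 0.0474
finger_force: 51.9
```

move_arm(
  increments=[0.006,-0.221,0,0,0,-0.032,0.018,-0.221,0,0,0,-0.032,0.029,-0.22,0,0,0,-0.032,0.04,-0.218,0,0,0,-0.032,0.051,-0.215,0,0,0,-0.032],
)

```text
time: 11.0
ee_pos: [0.4677, -0.0127, 0.0878]
orientation: [-0.002, -0.148, 0.989, 0.0]
force: [0.1, 0.2, -2.5]
width: 0.0475
finger_force: 51.9
```

move_arm(
  increments=[0,0,0.15,0,0,0,0,0,0.15,0,0,0,0,0,0,0,0,0,0,0,0,0,0,0],
)

```text
time: 11.4
ee_pos: [0.4682, -0.0112, 0.0436]
orientation: [-0.002, -0.148, 0.989, 0.0]
force: [-0.2, 0.4, -2.5]
width: 0.0477
finger_force: 52.2
```

```bash
cat > st.py <<'E'
from plan import *
M=np.array([.5761,.0212]);A=np.radians(17.2);U=np.array([np.cos(A),np.sin(A)]);N=np.array([-U[1],U[0]])
def st():
    s=sense();p,Rm=cur();f=np.array(s["force"]);print("t",s["time"],"slot x,y,z",((p[:2]-M)@U).round(4),((p[:2]-M)@N).round(4),p[2].round(4),"yawy",np.degrees(np.arctan2(Rm[1,1],Rm[0,1])).round(2),"tilt",Rm[:2,2].round(4),"F slot",(f[:2]@U).round(1),(f[:2]@N).round(1),f[2].round(1),"Mz",np.round(s["moment"],2),"w",round(s["width"],4))
E
python3 - <<'E'
from st import *
st()
from e import *
im=[get_image(n)[:,:,::-1] for n in("top","scene")]
for n,i in zip("ts",im): cv2.imwrite(f"pics/{n}6.png",i)
a=cv2.resize(im[0][160:260,240:340],(400,400),interpolation=cv2.INTER_CUBIC)
b=cv2.resize(im[1][150:250,240:340],(400,400),interpolation=cv2.INTER_CUBIC)
cv2.imwrite("pics/c6.png",np.hstack([a,b]))
E
```

```text
t 11.4 slot x,y,z -0.1127 0.0009 0.0436 yawy 106.97 tilt [-0.0042 -0.0001] F slot -0.1 0.5 -2.5 Mz [-0.08 -0.02  0.05] w 0.0477
```

View pics/c6.png

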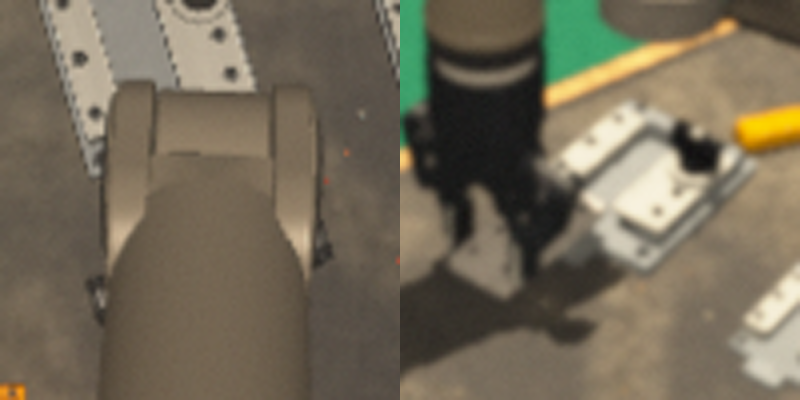

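The plate is in front of and above the tongue (scene about 361–380 crop region, plate end near 385,240 of the tongue), and the top view is hidden by the arm. I'll lower it by feel.

move_arm(
  increments=[0,-0.006,0.09,0,0,-0.003,0,0,0.065,0,0,0,0,0,0,0,0,0],
)

```text
time: 11.8
ee_pos: [0.4694, -0.012, 0.0211]
orientation: [-0.001, -0.15, 0.989, 0.0]
force: [-0.7, -0.1, -2.2]
width: 0.0468
finger_force: 52.3
```

move_arm(
  increments=[0,0,0.007,0,0,0,0,0,0,0,0,0],
)

```text
time: 12.0
ee_pos: [0.4705, -0.0121, 0.0211]
orientation: [0.0, -0.15, 0.989, -0.0]
force: [-0.0, -0.3, -2.2]
width: 0.0471
finger_force: 52.3
```

Run:
```python
from st import *
st()
```

```text
t 12.0 slot x,y,z -0.1107 -0.0006 0.0211 yawy 107.22 tilt [0.0008 0.0001] F slot -0.1 -0.3 -2.2 Mz [ 0.04  0.12 -0.03] w 0.0471
```

move_arm(
  increments=[0,0.004,0.008,0,0,0,0,0,0,0,0,0],
)

```text
time: 12.2
ee_pos: [0.4704, -0.0116, 0.0198]
orientation: [0.001, -0.15, 0.989, -0.0]
force: [0.8, 0.3, -1.1]
width: 0.0474
finger_force: 52.4
```

move_arm(
  increments=[0,0,0.007,0,0,0,0,0,0,0,0,0],
)

```text
time: 12.4
ee_pos: [0.4703, -0.0116, 0.0186]
orientation: [0.0, -0.15, 0.989, -0.0]
force: [-0.4, -0.0, -0.8]
width: 0.0472
finger_force: 52.5
```

Run:
```python
from st import *
st()
```

```text
t 12.4 slot x,y,z -0.1107 -0.0001 0.0186 yawy 107.21 tilt [0.0007 0.    ] F slot -0.4 0.1 -0.8 Mz [-0.01 -0.04 -0.01] w 0.0472
```

move_arm(
  increments=[-0.025,0,0,0,0,0,-0.025,0,0,0,0,0,-0.025,0,0,0,0,0,-0.025,0,0,0,0,0,0,0,0,0,0,0],
)

```text
time: 12.9
ee_pos: [0.4855, -0.0068, 0.0186]
orientation: [0.001, -0.15, 0.989, 0.0]
force: [-0.4, -1.2, -0.5]
width: 0.0471
finger_force: 52.6
```

move_arm(
  increments=[-0.02,0,0,0,0,0,-0.02,0,0,0,0,0,0,0,0,0,0,0],
)

```text
time: 13.2
ee_pos: [0.4906, -0.0053, 0.0185]
orientation: [0.0, -0.15, 0.989, 0.0]
force: [-0.6, -0.5, -0.2]
width: 0.0473
finger_force: 52.7
```

Run:
```python
from st import *
st()
```

```text
t 13.2 slot x,y,z -0.0895 -0.0 0.0185 yawy 107.22 tilt [0.0007 0.0001] F slot -0.7 -0.3 -0.2 Mz [-0.06  0.06 -0.07] w 0.0473
```

move_arm(
  increments=[-0.03,0,0,0,0,0,-0.03,0,0,0,0,0,-0.03,0,0,0,0,0,0,0,0,0,0,0],
)

```text
time: 13.6
ee_pos: [0.5043, -0.001, 0.0187]
orientation: [0.001, -0.15, 0.989, -0.0]
force: [-1.4, -0.1, 0.7]
width: 0.0476
finger_force: 52.8
```

move_arm(
  increments=[-0.03,0,0,0,0,0,-0.03,0,0,0,0,0,-0.03,0,0,0,0,0,0,0,0,0,0,0],
)

```text
time: 14.0
ee_pos: [0.5169, 0.0028, 0.0187]
orientation: [0.001, -0.15, 0.989, -0.0]
force: [-0.9, -0.4, 1.1]
width: 0.0473
finger_force: 53.1
```

Run:
```python
from st import *
st()
```

```text
t 14.0 slot x,y,z -0.062 -0.0001 0.0187 yawy 107.23 tilt [0.0014 0.0001] F slot -1.0 -0.1 1.1 Mz [-0.12  0.32 -0.04] w 0.0473
```

move_arm(
  increments=[-0.035,0,0,0,0,0,-0.035,0,0,0,0,0,-0.03,0,0,0,0,0,0,0,0,0,0,0],
)

```text
time: 14.4
ee_pos: [0.5305, 0.007, 0.0188]
orientation: [-0.0, -0.15, 0.989, -0.0]
force: [-3.3, -1.5, 5.3]
width: 0.0472
finger_force: 53.6
```

move_arm(
  increments=[-0.035,0,0,0,0,0,-0.035,0,0,0,0,0,-0.03,0,0,0,0,0,0,0,0,0,0,0],
)

```text
time: 14.8
ee_pos: [0.545, 0.0115, 0.0188]
orientation: [0.0, -0.15, 0.989, -0.0]
force: [-3.9, -0.3, 5.7]
width: 0.047
finger_force: 53.5
```

Run:
```python
from st import *
st()
```

```text
t 14.8 slot x,y,z -0.0326 -0.0001 0.0188 yawy 107.21 tilt [ 0.0002 -0.0001] F slot -3.8 0.9 5.7 Mz [-0.22  0.64  0.02] w 0.047
```

move_arm(
  increments=[-0.03,0,-0.004,0,0,0,-0.03,0,0,0,0,0,-0.03,0,0,0,0,0,0,0,0,0,0,0],
)

```text
time: 15.2
ee_pos: [0.5584, 0.0157, 0.0189]
orientation: [0.001, -0.15, 0.989, -0.0]
force: [-1.0, -1.1, 0.1]
width: 0.0474
finger_force: 52.7
```

Run:
```python
from st import *
st()
```

```text
t 15.2 slot x,y,z -0.0185 -0.0 0.0189 yawy 107.21 tilt [0.0011 0.0002] F slot -1.3 -0.7 0.1 Mz [-0.11  0.07 -0.04] w 0.0474
```

move_arm(
  increments=[0,0,0,0,0,0,0,0,0,0,0,0,0,0,-0.15,0,0,0,0,0,-0.15,0,0,0,0,0,0,0,0,0],
  gripper=80,
)

```text
time: 15.7
ee_pos: [0.5608, 0.0158, 0.0675]
orientation: [0.004, -0.15, 0.989, -0.0]
force: [1.0, 0.3, 1.2]
width: 0.0588
finger_force: 0.0
```

move_arm(
  increments=[0.15,0,0,0,0,0,0.15,0,0,0,0,0,0,0,0,0,0,0,0,0,0,0,0,0,0,0,0,0,0,0],
  gripper=255,
)

```text
time: 16.2
ee_pos: [0.5154, 0.0026, 0.064]
orientation: [0.001, -0.15, 0.989, 0.0]
force: [0.3, 0.1, 0.9]
width: 0.0001
finger_force: 0.0
```

Run:
```python
from st import *
st()
im=[get_image(n)[:,:,::-1] for n in("top","scene")]
for n,i in zip("ts",im): cv2.imwrite(f"pics/{n}7.png",i)
a=cv2.resize(im[0][130:230,230:330],(400,400),interpolation=cv2.INTER_CUBIC)
b=cv2.resize(im[1][140:240,240:340],(400,400),interpolation=cv2.INTER_CUBIC)
cv2.imwrite("pics/c7.png",np.hstack([a,b]))
```

```text
t 16.2 slot x,y,z -0.0635 0.0002 0.064 yawy 107.24 tilt [0.0013 0.0004] F slot 0.3 -0.0 0.9 Mz [ 0.06 -0.01  0.06] w 0.0001
```

View pics/c7.png

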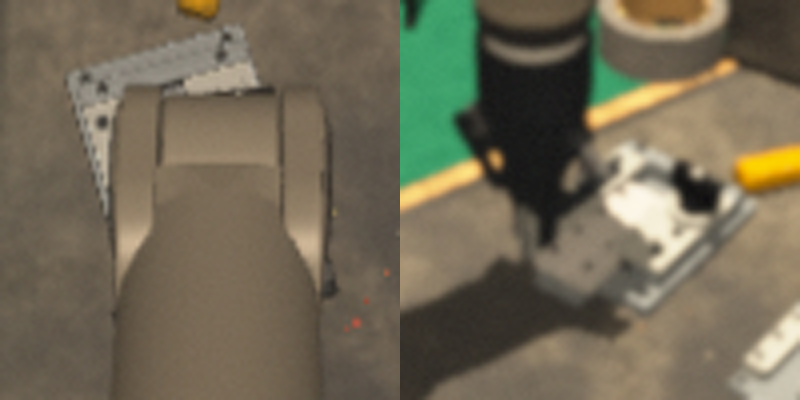

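The plate is in the slot. Its shaded tail is in front of the mouth with corners near scene (273,206) and (286,214), and the closed fingertips are above and behind it. I'll check the tail position.

Run:
```python
from st import *
for u in((273,206),(285.5,214.5)):
    w=onz("scene",u,.018)[:2]-M;print((w@U).round(4),(w@N).round(4))
for x in(-.0345,): 
  for y in(.025,-.025): print(proj("scene",[*(M+x*U+y*N),.024]),proj("scene",[*(M+x*U+y*N),.012]))
```

```text
-0.0422 0.0202
-0.049 -0.0303
[273.30953617 202.40567832] [273.33255469 205.49271805]
[287.09322219 209.44689296] [287.01831836 212.54638133]
```

move_arm(
  increments=[0,0,0.16,0,0,0,0,0,0.15,0,0,0,0,0,0,0,0,0,0,0,0,0,0,0],
)

```text
time: 16.7
ee_pos: [0.5147, 0.0023, 0.0175]
orientation: [-0.0, -0.15, 0.989, 0.0]
force: [-0.2, 0.9, 0.9]
width: 0.0001
finger_force: 0.0
```

Run:
```python
from st import *
st()
```

```text
t 16.7 slot x,y,z -0.0643 0.0001 0.0175 yawy 107.23 tilt [-0.0005  0.    ] F slot 0.1 0.9 0.9 Mz [ 0.   -0.02 -0.01] w 0.0001
```

move_arm(
  increments=[-0.04,0,0,0,0,0,-0.04,0,0,0,0,0,-0.03,0,0,0,0,0,-0.02,0,0,0,0,0,0,0,0,0,0,0],
)

```text
time: 17.2
ee_pos: [0.5325, 0.0076, 0.0175]
orientation: [-0.001, -0.15, 0.989, -0.0]
force: [-2.9, -0.8, 2.0]
width: -0.0001
finger_force: 1.3
```

move_arm(
  increments=[-0.02,0,0,0,0,0,-0.02,0,0,0,0,0,0,0,0,0,0,0],
)

```text
time: 17.5
ee_pos: [0.5371, 0.009, 0.0171]
orientation: [-0.002, -0.149, 0.989, -0.0]
force: [-3.9, -2.0, 2.1]
width: 0.0001
finger_force: 2.5
```

Run:
```python
from st import *
st()
```

```text
t 17.5 slot x,y,z -0.0408 -0.0001 0.0171 yawy 107.18 tilt [-0.0035 -0.0007] F slot -4.3 -0.7 2.1 Mz [-0.39  0.99  0.  ] w 0.0001
```

move_arm(
  increments=[-0.02,0,0,0,0,0,-0.02,0,0,0,0,0,0,0,0,0,0,0],
)

```text
time: 17.8
ee_pos: [0.5442, 0.0113, 0.0172]
orientation: [-0.0, -0.15, 0.989, -0.0]
force: [-3.1, -1.9, 0.4]
width: 0.0002
finger_force: 1.7
```

move_arm(
  increments=[-0.02,0,0,0,0,0,0,0,0,0,0,0],
)

```text
time: 18.0
ee_pos: [0.5478, 0.0125, 0.0174]
orientation: [0.0, -0.15, 0.989, 0.0]
force: [-2.7, -0.6, -0.4]
width: 0.0
finger_force: 1.3
```

Run:
```python
from st import *
st()
```

```text
t 18.0 slot x,y,z -0.0296 0.0 0.0174 yawy 107.21 tilt [0.0006 0.0002] F slot -2.8 0.3 -0.4 Mz [-0.24  0.56 -0.05] w 0.0
```

move_arm(
  increments=[-0.02,0,0,0,0,0,0,0,0,0,0,0],
)

```text
time: 18.2
ee_pos: [0.551, 0.0135, 0.0175]
orientation: [0.001, -0.15, 0.989, 0.0]
force: [-2.9, -0.4, -1.3]
width: -0.0
finger_force: 0.9
```

move_arm(
  increments=[-0.015,0,0,0,0,0,0,0,0,0,0,0],
)

```text
time: 18.4
ee_pos: [0.5529, 0.014, 0.0176]
orientation: [0.0, -0.15, 0.989, 0.0]
force: [-1.8, -0.4, -1.6]
width: -0.0
finger_force: 1.0
```

move_arm(
  increments=[-0.015,0,0,0,0,0,0,0,0,0,0,0],
)

```text
time: 18.6
ee_pos: [0.5539, 0.0141, 0.0173]
orientation: [-0.001, -0.15, 0.989, -0.0]
force: [-4.2, -1.9, -0.4]
width: 0.0002
finger_force: 2.0
```

Run:
```python
from st import *
st()
```

```text
t 18.6 slot x,y,z -0.0233 -0.0002 0.0173 yawy 107.2 tilt [-0.0016 -0.0005] F slot -4.6 -0.6 -0.4 Mz [-0.41  0.79 -0.01] w 0.0002
```

move_arm(
  increments=[-0.02,0,0,0,0,0,0,0,0,0,0,0],
)

```text
time: 18.8
ee_pos: [0.554, 0.0141, 0.0172]
orientation: [-0.004, -0.149, 0.989, -0.0]
force: [-8.7, -2.9, 5.7]
width: 0.0001
finger_force: 4.7
```

move_arm(
  increments=[-0.02,0,0,0,0,0,0,0,0,0,0,0],
)

```text
time: 19.0
ee_pos: [0.5541, 0.0142, 0.0171]
orientation: [-0.007, -0.149, 0.989, -0.0]
force: [-14.0, -3.9, 9.5]
width: -0.0
finger_force: 7.3
```

Run:
```python
from st import *
st()
```

```text
t 19.0 slot x,y,z -0.0231 -0.0002 0.0171 yawy 107.14 tilt [-0.0134 -0.0026] F slot -14.5 0.4 9.5 Mz [-0.9   2.99 -0.  ] w -0.0
```

move_arm(
  increments=[-0.025,0,0,0,0,0,0,0,0,0,0,0,-0.02,0,0,0,0,0,0,0,0,0,0,0],
)

```text
time: 19.4
ee_pos: [0.5542, 0.0141, 0.0165]
orientation: [-0.014, -0.149, 0.989, -0.0]
force: [-24.5, -6.8, 18.5]
width: 0.0001
finger_force: 12.8
```

Run:
```python
from st import *
st()
```

```text
t 19.4 slot x,y,z -0.023 -0.0003 0.0165 yawy 107.08 tilt [-0.0267 -0.005 ] F slot -25.5 0.7 18.5 Mz [-1.4   5.15 -0.  ] w 0.0001
```

It's solid against the stop. I'll back off straight, then lift and look.

move_arm(
  increments=[0.08,0,0,0,0,0,0.1,0,0,0,0,0,0.1,0,0,0,0,0,0,0,-0.2,0,0,0,0,0,-0.3,0,0,0],
)

```text
time: 19.9
ee_pos: [0.5259, 0.0067, 0.0919]
orientation: [-0.001, -0.15, 0.989, 0.001]
force: [1.1, -0.4, 0.6]
width: -0.0001
finger_force: 0.0
```

move_arm(
  increments=[0.1,0.3,-0.3,0,0,0,0.1,0.3,-0.1,0,0,0,0,0.33,0,0,0,0,0,0.33,0,0,0,0,0,0.33,0,0,0,0],
)

```text
time: 20.4
ee_pos: [0.4352, 0.2195, 0.144]
orientation: [0.004, -0.15, 0.989, 0.002]
force: [1.3, 1.0, -0.1]
width: 0.0001
finger_force: 0.0
```

Run:
```python
from st import *
from e import edge
st()
im=[get_image(n)[:,:,::-1] for n in("top","scene")]
for n,i in zip("ts",im): cv2.imwrite(f"pics/{n}8.png",i)
o=cv2.imread("pics/top0.png");d=np.abs(o.astype(int)-im[0])[215:255,390:440].max(2);print("block diff",d.max())
g=im[0][:,:,2].astype(np.float32)
P=lambda x,y,z=.024:proj("top",[*(M+x*U+y*N),z])
for nm,a,b in(("tail",P(-.012,.02),P(-.012,-.02)),):
    l,r=edge(g,a,b);w=onz("top",l[2:],.024)[:2]-M;print(nm,(w@U).round(4),(w@N).round(4),r)
a=cv2.resize(im[0][130:230,230:330],(400,400),interpolation=cv2.INTER_CUBIC)
b=cv2.resize(im[1][140:240,240:340],(400,400),interpolation=cv2.INTER_CUBIC)
cv2.imwrite("pics/c8.png",np.hstack([a,b]))
```

```text
t 20.4 slot x,y,z -0.076 0.2311 0.144 yawy 107.21 tilt [0.0064 0.0047] F slot 1.6 0.5 -0.1 Mz [-0.04 -0.08  0.02] w 0.0001
block diff 10
tail -0.012 -0.001 0.10408604145050049
```

View pics/c8.png

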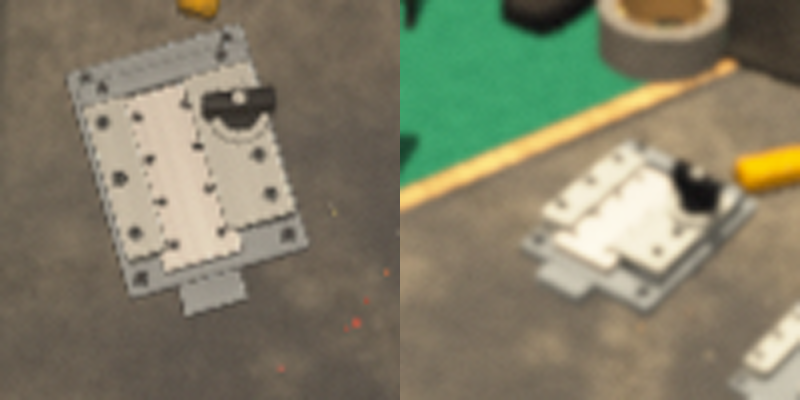

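The plate fills the slot up to the stop (top 277,154). Its tail edge measures 12.0 mm out of the mouth. The knob bar is still across the slot (top 290,156) and the sanding block hasn't moved. I'll hand in the job.

```bash
python3 -c "
from plant import *
print(close_job())"
```

```text
the job is handed in; nothing more can be done
None
```

I broke the knob loose and left it slack at about 1.38 rad, then slid the plate home against the end stop (12.0 mm of tail showing, about 25 N peak push seen) and let go; the sanding block is unmoved, and I handed the job in at about 20 s.

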